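# Dial the parts carousel to the black sleeve

## Robot

A 6-joint arm with a two-finger parallel gripper is mounted at the origin on a cart in front of the work surface, level with it; the furniture and walls round the work are solid. World frame = base frame: x ahead of the robot, y to its left, z up, the work surface at z = 0. Lengths are in m, angles in rad, forces in N, time in s.
With the tool pointing down it reaches from about 0.35 to 0.85 m from the base axis. Payload 8.1 kg.
Tool frame: the origin (TCP) lies on the centre line of the jaws, within the pads' length; the fingertips stand 25 mm ahead of it and the grasp point (between the pads) lies 6 mm ahead of it (arm.nose_length is the distance from the TCP to the fingertips, in m); z points along the fingers, y is the line along which they close (so a half turn about z gives the same grasp; the last joint's range is limited). The gripper opens to 85 mm and grips with 20 to 120 N. Pads are 22 mm wide; open, the fingers measure 114 mm over their backs; the gripper's body (76 mm by 85 mm) begins 54 mm behind the grasp point. The pads swing forward as they close: fully open they stand 13 mm farther back than shut.
Start: joints at [-1.302, 0.13, 1.488, -0, 1.523, -0.085], TCP at [0.208, -0.563, 0.256] pointing down, gripper open.
Joint ranges: [-2.96, 2.96], [-0.89, 2.26], [0.02, 2.5], [-1.34, 4.48], [0, 2.73], [-2.66, 2.66]. Speed limits (rad/s): [2.39, 2.39, 2.79, 3.14, 3.14, 3.14].

## Interface

Orientations are given as a 3x3 rotation matrix whose columns are the frame's x, y, z axes.
In Python, from rig import arm, gripper_to, monitor, imaging gives the robot as it stands. The module is installed in compiled form; this text tells all that it offers. Calls block until the motion is done:
- arm.move_ptp(position, orientation): joint-space move of the TCP to a pose.
- arm.line_to(position, rot=None, speed=0.15): straight line of the TCP; rot=None keeps the orientation; speed is the mean speed in m/s.
- arm.move_joints(angles): joint-space move.
- gripper_to(opening, f_grip=None): finger opening in m; f_grip is the grip in N (None keeps the last); returns when the fingers have stopped.
- arm.wait(seconds).
- arm.inverse_kinematics(position, orientation): joint angles nearest the present ones, or None.
- monitor.observe(): the state.
- imaging.capture(name): name is "scene" or "top" or "wrist"; returns a dict with "img" (400x640x3 uint8, red, green, blue), "depth" (400x640 float32, m along the optical axis (not along the pixel's ray), 0 where there is no reading), "fx", "fy", "cx", "cy" (pixels), "k1" (the pictures are not rectified: a ray, as slopes to the right and down, at radius r is drawn at 1 + k1 r^2 times it, then the intrinsics apply), "extrinsics" (4x4, takes a point from world to camera coordinates); the wrist camera has in their place "tool_from_camera" (4x4, takes a point from camera to tool coordinates, whose origin is the TCP and whose axes are the flange's). Camera axes: x right, y down, z forward; pixel columns grow to the right and rows downward; lengths in m; the calibration is good to about 2 mm. A picture is of the moment at which its call begins: read the wrist's pose just before it.
A pose or a line that the arm cannot do raises arm.Unreachable and nothing moves.
- arm.finish_job(): hands the job in; it is judged then, once.
The state is a dict: "time_s": time; "joints": joint angles; "dq": joint speeds; "joint_efforts": joint torques, N m; "position": TCP position; "tool_rot": TCP orientation; "ft_force": force on the tool from outside, world axes, zero at the start; "moment": the same for the moment, N m; "opening": finger opening in m; "finger_force": force on a finger pad.
Only numpy, scipy, OpenCV 4.12 (cv2) and the standard library are available. Lean on these libraries where they do the work, as an engineer would, in place of code of your own. Each camera call takes 0.05 s, during which the arm holds its last target. There are 200 camera calls.

## Task

The round parts carousel on the bench has a clear turning cover with one orange-rimmed opening. Turn the cover by its black bar grip until the opening is centred over the compartment that holds the black sleeve, so that the sleeve can be taken out, then let go and leave the cover there.

Things in the scene. Friction and masses are not known exactly. Their poses are not given: they have to be found in the camera images.
- dial_grip (a point): On the cover's vertical turning axis, inside the upright black bar grip: 56 mm long (x), 16 mm wide (y), top 77 mm above the bench, on a black boss 68 mm across whose top is 41 mm above the bench. The point is 63 mm above the bench. Axes turn with the cover, z up; -x (the bar's end with an orange line) points to the middle of the opening.
- opening (a point): Middle of the orange-rimmed opening in the flat clear cover (182 mm across, top 36 mm above the bench), 62 mm from the turning axis; it turns with the cover. The opening is a 40 degree wedge, 41 to 83 mm from the axis. Below it is the white round tray, 184 mm across, 32 mm high, fixed to the bench, with ten wedge compartments 36 degrees apart.
- black_sleeve_center (a point): Centre (half-way up) of the black turned sleeve, 24 mm across, 15 mm high, standing loose in one of four compartments, about 62 mm from the turning axis, its underside 6 mm above the bench, seen through the clear cover. The other three hold a grey sleeve, a tan sleeve and a ball bearing.
- dial (a joint): Turning angle of the cover in rad, counter-clockwise from above positive; 0 = opening over a blank filled-in station, the four parts lying 36 and 72 degrees to either side of it. Stops at -1.62 and 1.62. Light steady friction of about 0.06 N m, no spring or clicks: it stays where it is left. At most 1.5 rad is needed.

How it is judged:
At the end, for the whole second after the job is handed in: The black sleeve lies in its compartment under the cover's opening, its centre within 11 mm sideways (about 10 degrees) of the opening's centre line, and the cover is at rest (y of black_sleeve_center in the frame of dial_grip between -0.011 and 0.011 m and x of black_sleeve_center in the frame of dial_grip below -0.045 m and velocity of joint dial between -0.05 and 0.05 rad/s); the robot touches nothing.
It also fails if it takes over 35 s, if anything falls off the work surface, if the arm or the gripper's body presses on something with over 40 N, if the wrist force passes 120 N, or if a joint passes its speed limit or range.

## Working session

There is one attempt and no reset: what is moved stays moved. The work goes in short steps, each a Python script; the robot and the scene stay as the last script left them, time stands still between calls to the robot, and variables do not carry over. Pictures are saved under pics/ and viewed, at most 10 in all, crops included, and the job is handed in when it is done.

```bash
mkdir -p pics; python3 - <<'E'
from rig import imaging
import cv2,pickle
for n in("top","scene"):
    d=imaging.capture(n);pickle.dump(dict(d),open(n+'.pkl','wb'))
    cv2.imwrite(f'pics/{n}.png',d["img"][:,:,::-1]); print(n,d["extrinsics"],d["fx"],d["cx"],d["cy"],d["k1"])
E
```

```text
top [[-0.02255988 -0.99945286 -0.02418744 -0.00964029]
 [-0.9955423   0.02467463 -0.09103125  0.55540124]
 [ 0.09157826  0.02202597 -0.99555426  0.89187761]
 [ 0.          0.          0.          1.        ]] 506.9245661682114 317.4850041716236 197.03584746971754 -0.00773605684819265
scene [[-0.75841609 -0.65176042 -0.00365904  0.40026234]
 [-0.47281788  0.55403768 -0.68519012  0.35071959]
 [ 0.44860705 -0.51792916 -0.72835507  0.65200309]
 [ 0.          0.          0.          1.        ]] 460.8830003737907 308.33269182467126 208.80541206897786 -0.02582551996513277
```

View pics/top.png

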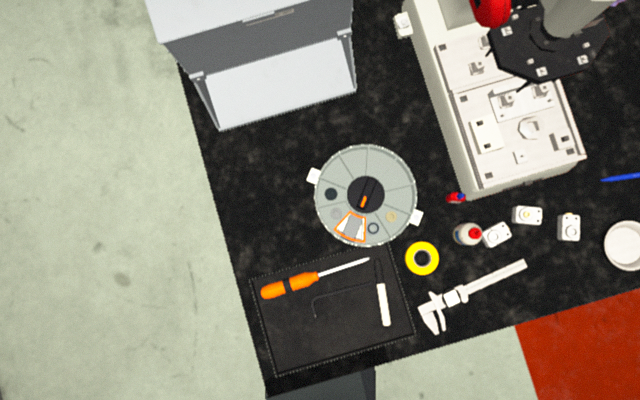

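The top view shows the carousel centred near (366,195). The opening is near (351,227) and a dark part is near (331,194). I'll make a metric orthophoto of it.

```bash
cat > h.py <<'E'
import numpy as np,cv2
def proj(d,P):
    E=d["extrinsics"];c=np.asarray(P)@E[:3,:3].T+E[:3,3]
    s=c[...,:2]/c[...,2:];f=1+d["k1"]*(s**2).sum(-1,keepdims=True);s=s*f
    return s*[d["fx"],d["fy"]]+[d["cx"],d["cy"]]
def ortho(d,cx,cy,z,half=.12,ppm=2500):
    n=int(2*half*ppm);i=np.arange(n)/ppm-half
    X=cx-i[:,None]+0*i;Y=cy-i[None,:]+0*i[:,None]   # rows: -x, cols: -y
    p=proj(d,np.stack([X,Y,0*X+z],-1)).astype(np.float32)
    return cv2.remap(d["img"],p[...,0],p[...,1],cv2.INTER_CUBIC)
def point(d,u,v,z):
    from scipy.optimize import fsolve
    return fsolve(lambda q:proj(d,np.array([q[0],q[1],z]))-[u,v],[.5,-.1])
E
python3 - <<'E'
from h import *;import pickle
d=pickle.load(open('top.pkl','rb'));c=point(d,366,195,.038);print(c)
o=[ortho(d,*c,z,half=.11,ppm=1800) for z in(.036,.077)]
cv2.imwrite('pics/o.png',np.hstack(o)[:,:,::-1])
s=pickle.load(open('scene.pkl','rb'));p=proj(s,np.array([*c,.036]));print(p)
u,v=p.astype(int);cr=s["img"][max(v-75,0):v+75,max(u-100,0):u+100];cv2.imwrite('pics/s.png',cv2.resize(cr,None,fx=4,fy=4,interpolation=2)[:,:,::-1])
E
```

```text
[ 0.5553398 -0.1095264]
[333.23257037 210.18869278]
```

View pics/o.png

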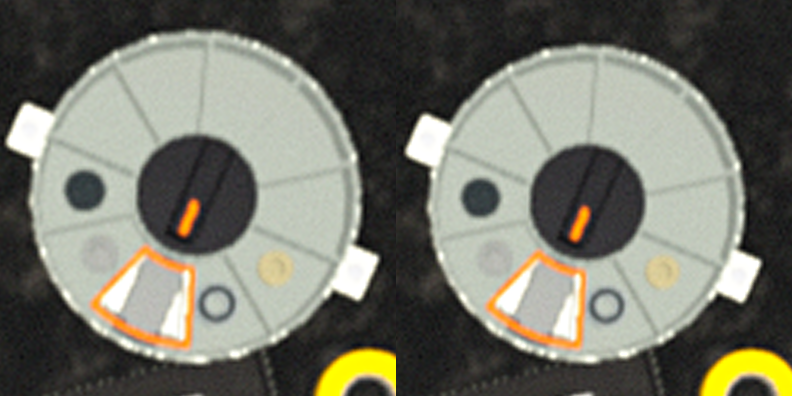

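View pics/s.png

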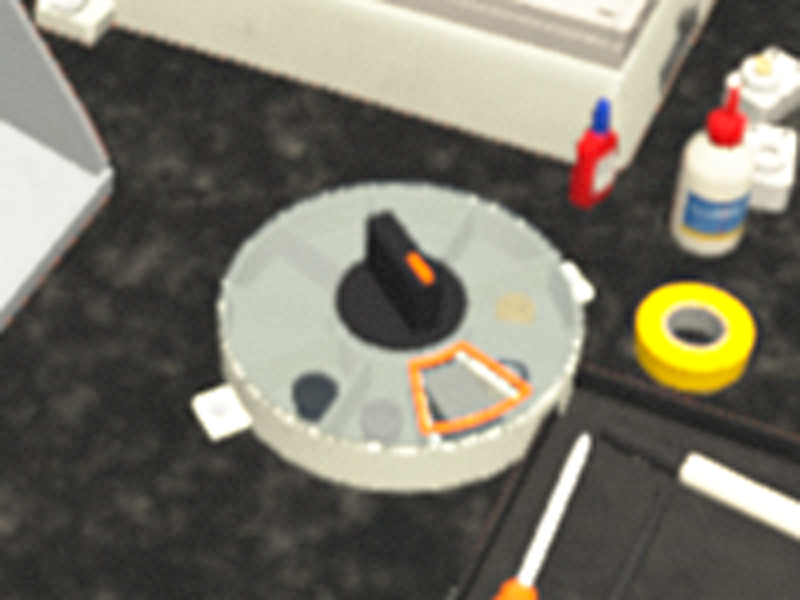

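The dark disc at ortho (85,190) is the black sleeve candidate. The ring at (217,303) looks like the bearing, (100,255) the grey sleeve and (275,268) the tan one. The opening is near (150,300), so about 70° of clockwise turning is needed. I'll check from above with the wrist camera and choose a wrist branch.

```bash
cat >> h.py <<'E'
def R(a):
    y=np.array([np.cos(a),np.sin(a),0]);z=np.array([0,0,-1.]);return np.column_stack([np.cross(y,z),y,z])
def wrist():
    from rig import monitor,imaging
    s=monitor.observe();d=dict(imaging.capture("wrist"))
    T=np.eye(4);T[:3,:3]=s["tool_rot"];T[:3,3]=s["position"]
    d["extrinsics"]=np.linalg.inv(T@d["tool_from_camera"]);return d
E
python3 - <<'E'
from h import *;from rig import arm,monitor
c=np.array([.5553,-.1095]);rd=np.radians
for a in(66,-114):
  for b in(0,-35,-72):
    q=arm.inverse_kinematics([*c,.3],R(rd(a+b)));print(a,b,None if q is None else np.round(q,2))
E
```

```text
66 0 [-0.29  0.02  1.52 -0.    1.6  -1.44]
66 -35 [-0.29  0.02  1.52 -0.    1.6  -0.83]
66 -72 [-0.29  0.02  1.52 -0.    1.6  -0.18]
-114 0 [-0.29  0.02  1.52 -0.    1.6   1.7 ]
-114 -35 [-0.29  0.02  1.52 -0.    1.6   2.32]
-114 -72 None
```

Branch 66° fits, and j6 goes from -1.44 to -0.18.

```bash
python3 - <<'E'
from h import *;from rig import arm,monitor
import pickle
c=np.array([.5553,-.1095])
arm.move_ptp([c[0],c[1],.28],R(np.radians(66)));arm.wait(.3)
d=wrist();pickle.dump(d,open('w.pkl','wb'));print(monitor.observe()["time_s"])
o=np.hstack([ortho(d,*c,z,half=.11,ppm=1800) for z in(.036,.077)])
cv2.imwrite('pics/w.png',np.vstack([o])[:,:,::-1])
E
```

```text
2.5083
```

View pics/w.png

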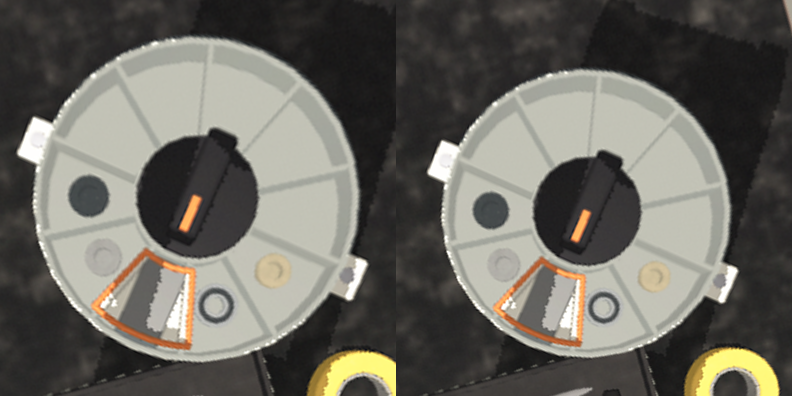

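The wrist view confirms that the dark sleeve with the concentric bore, at (89,196), is the black one, and that the bearing is at (216,306). Next I'll measure the angles by colour segmentation.

```bash
cat >> h.py <<'E'
def comps(mask):
    n,l,s,ce=cv2.connectedComponentsWithStats(mask.astype(np.uint8));return [(s[i,4],ce[i]) for i in range(1,n) if s[i,4]>150]
def measure(d,c,half=.11,ppm=2500):
    w=lambda p:np.array([c[0]-(p[1]/ppm-half),c[1]-(p[0]/ppm-half)])
    def hsv(z): return cv2.cvtColor(ortho(d,*c,z,half,ppm),cv2.COLOR_RGB2HSV)
    def pr(n,L):
        for a,p in L:
            q=w(p)-c; r=np.hypot(*q)
            if r<.1: print(n,a,'r mm',round(r*1e3,1),'deg',round(np.degrees(np.arctan2(q[1],q[0])),1))
    for z in(.036,.077):
        h=hsv(z); pr(f'orange z{z}',comps((h[...,0]>5)&(h[...,0]<16)&(h[...,1]>140)&(h[...,2]>100)))
    h=hsv(.021); pr('dark z.021',comps(h[...,2]<95))
    h=hsv(.041); pr('boss z.041',comps(h[...,2]<95))
    g=cv2.medianBlur(cv2.cvtColor(ortho(d,*c,.036,half,ppm),cv2.COLOR_RGB2GRAY),5)
    C=cv2.HoughCircles(g,cv2.HOUGH_GRADIENT_ALT,1.5,50,param1=150,param2=.5,minRadius=int(.087*ppm),maxRadius=int(.095*ppm))
    if C is not None: print('cover',[(w(x[:2]).round(4),round(x[2]/ppm,4)) for x in C[0]])
E
python3 - <<'E'
from h import *;import pickle
for n in 'w','top': print(n);measure(pickle.load(open(n+'.pkl','rb')),np.array([.5545,-.1086]))
E
```

```text
w
orange z0.036 389 r mm 8.1 deg 156.7
orange z0.036 2662 r mm 63.3 deg 155.6
orange z0.077 307 r mm 15.8 deg 156.7
orange z0.077 2085 r mm 64.7 deg 155.6
dark z.021 117532 r mm 6.5 deg 80.6
dark z.021 23849 r mm 6.2 deg -19.9
dark z.021 2500 r mm 61.4 deg 85.4
dark z.021 661 r mm 59.7 deg -167.9
boss z.041 135011 r mm 7.7 deg 31.0
boss z.041 21375 r mm 1.9 deg -12.4
boss z.041 2246 r mm 59.5 deg 89.1
boss z.041 594 r mm 59.7 deg -170.1
cover [(array([ 0.5547, -0.1084]), np.float32(0.0903))]
top
orange z0.036 566 r mm 10.9 deg 156.4
orange z0.036 1792 r mm 62.9 deg 156.5
orange z0.077 518 r mm 15.2 deg 151.7
orange z0.077 1635 r mm 65.0 deg 155.3
dark z.021 116060 r mm 5.8 deg 80.9
dark z.021 20875 r mm 4.9 deg -15.1
dark z.021 2174 r mm 62.5 deg 83.9
boss z.041 123276 r mm 5.5 deg 41.2
boss z.041 19982 r mm 2.8 deg 3.2
boss z.041 2076 r mm 62.4 deg 85.7
cover [(array([ 0.5559, -0.1084]), np.float32(0.0911))]
```

```bash
python3 - <<'E'
from h import *;from rig import arm,monitor,gripper_to
c=[.555,-.1084];a=np.radians(156.3-90)
f=lambda t:(lambda s:print(t,round(s["time_s"],2),np.round(s["ft_force"],1),np.round(s["moment"],2),s["opening"],s["finger_force"],np.round(s["position"],4)))(monitor.observe())
gripper_to(.05)
arm.move_ptp([*c,.13],R(a)); arm.line_to([*c,.074],speed=.06); f('down')
gripper_to(.0,f_grip=30); f('grip')
q0=np.array(monitor.observe()["joints"]);D=np.radians(71.5)
for k in range(1,5):
    q=q0.copy();q[5]+=D*k/4;arm.move_joints(q);f(k)
arm.wait(.3)
gripper_to(.05);f('open'); arm.line_to([*c,.28],speed=.12)
arm.wait(.2);d=wrist();measure(d,np.array(c));f('end')
cv2.imwrite('pics/w2.png',ortho(d,*c,.036,half=.11,ppm=1800)[:,:,::-1])
E
```

```text
down 4.68 [ 0.1 -0.3  0.1] [ 0.01  0.01 -0.04] 0.05031225824085488 0.0 [ 0.5554 -0.1085  0.0745]
grip 5.08 [-1.1 -0.5  4.6] [-0.06  0.22  0.01] 0.01526634135848082 30.255151391029358 [ 0.5552 -0.1086  0.0745]
1 5.48 [0.4 0.9 0.7] [ 0.23 -0.14 -0.07] 0.015220441898813969 29.874287545681 [ 0.5554 -0.1084  0.0746]
2 5.88 [ 2.6  3.7 -1.1] [ 0.54 -0.52 -0.07] 0.015510539050652715 29.770598709583282 [ 0.5556 -0.1082  0.0745]
3 6.28 [ 5.6  4.7 -2. ] [ 0.61 -0.82 -0.06] 0.015718763405225353 29.594058394432068 [ 0.5558 -0.1081  0.0745]
4 6.68 [ 6.9  4.  -4.4] [ 0.65 -1.03 -0.06] 0.01584174139472666 29.43479597568512 [ 0.5561 -0.1081  0.0745]
open 7.41 [0.8 0.3 0.5] [-0.04 -0.03 -0.01] 0.049820265465065315 0.0 [ 0.555  -0.1088  0.0745]
orange z0.036 2614 r mm 62.2 deg 84.5
orange z0.036 616 r mm 9.0 deg 79.5
orange z0.077 2058 r mm 63.7 deg 84.7
orange z0.077 486 r mm 16.7 deg 82.4
dark z.021 116381 r mm 9.7 deg 58.0
dark z.021 24107 r mm 5.4 deg -85.8
dark z.021 2371 r mm 61.6 deg 84.9
dark z.021 631 r mm 58.3 deg -168.7
boss z.041 131380 r mm 7.1 deg 31.1
boss z.041 21599 r mm 1.3 deg -54.9
boss z.041 2125 r mm 62.4 deg 84.9
boss z.041 570 r mm 54.2 deg -172.8
cover [(array([ 0.5564, -0.1118]), np.float32(0.0905))]
end 9.52 [-0.3  0.6 -0.6] [-0.02 -0.02  0.02] 0.04981455183070549 0.0 [ 0.5549 -0.1084  0.2796]
```

View pics/w2.png

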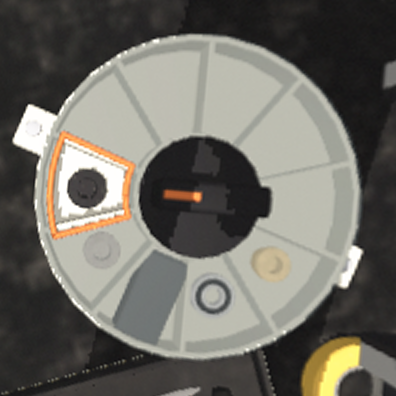

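The opening (50–133, 133–237) is centred on the black sleeve at (87,188): 84.5° against 84.9°. The gripper is clear.

```bash
python3 -c "
from rig import arm
print(arm.finish_job())"
```

```text
the job is handed in; nothing more can be done
None
```

I turned the cover about 71.5° clockwise so the opening sits centred over the black sleeve (within about 0.5° in the last wrist picture), let go, lifted the arm clear and handed the job in at about 9.5 s; no verdict came back.

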